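Load a specimen vise into the roller feed of a hardness tester

TASK

Lift the small vise that holds a mounted specimen and lay it gently, flush with the slope and with its spindle knob uphill, on the upper half of the sloped roller lane; let go so that it rolls down by itself until the side catch holds it just short of the stop. Then press it from behind, firmly but not hard, until it is home against the sprung stop and the catch has snapped out behind it, and leave it there; disturb nothing else on the bench.

Things in the scene. Friction and masses are not known exactly. Their poses are not given: they have to be found in the camera images.
- mounted_vise (a point): Steel vise holding the specimen (a dark round mount, 33 mm across, between its jaws), 0.35 to 0.65 kg, 105 long (x) x 60 x 65 mm high. Point on its middle, 32 mm above its underside; x forward, away from the knob; z up. Grip its solid middle block, 40 mm wide (y), flat sides, 32 mm behind to 45 mm ahead of this point, 12 to 46 mm above the underside. May swap places with the empty vise
- crossbar (a point): Rear crossbar of this vise, mid-point of its rear face, 19 mm above the underside and 45 mm behind the vise's point; bar 6 mm thick, 60 wide, 12 to 26 mm above the underside. It is what the catch holds. The base plate below it is 90 x 60 x 12 mm, 45 mm each way of the vise's point
- spindle_end (a point): Centre of the flat rear end of this vise's black spindle knob: 16 mm across, 60 mm behind the vise's point, 20 mm above its underside; axes as the vise's. Press the vise forward here
- empty_vise (a point): Middle (30 mm above the underside) of the other vise, the same but with nothing between its jaws; it stays where it is
- deck: Deck of the roller lane, 360 mm long (x), 102 wide. Origin mid-lane on the plane of the roller tops; x points downhill, z normal to the rollers. Slope 0.16 to 0.28 rad, fixed during a run. Rollers 18 mm across every 24 mm, damped: a vise rolls at 0.07 to 0.25 m/s. Grey trunnion plates, 60 mm long, at |y| 58 to 66 mm by the middle, reach 10 mm above the origin
- load_place (a point): Middle of the good place to lay the vise, on the roller plane of the upper half, 110 mm uphill of the deck's origin, axes as the deck's. The vise counts as on the upper half while its point is 50 to 150 mm uphill of the deck's origin; it must not be touched while it lies between 30 mm uphill and 65 mm downhill of that origin. Side guides stand 9 mm above the rollers, 74 mm apart here, 65 mm apart on the lower half
- stop_face (a point): Lower edge of the rubber-faced sprung stop plate at the low end, mid-width, 2 mm above the roller plane, axes as the deck's; at rest 155 mm downhill of the deck's origin. Plate 56 mm wide, its top 34 mm above the rollers. Gives way downhill by up to 6 mm, 2.5 N per mm, and springs back
- catch (a joint): Sprung catch on the lane's +y side, 49 to 66 mm downhill of the deck's origin, 13 to 25 mm above the rollers, to y = 81 mm. 0 = out, up to 0.012 m = pushed aside. Its ramp stops the rolling vise with its point at about 100 mm downhill; a push of 6 to 12 N takes the crossbar past it, and it snaps out behind at 111 mm (stop pressed in 1 mm). Press until 15 to 18 N is felt
- test_block: Bystander: round steel reference block, 60 mm in diameter, 14 high, origin under its centre
- mount_1: Bystander: loose dark round mount, 33 mm in diameter, 22 high, origin under its centre
- mount_2: Bystander: another such mount
- bottle: Bystander: white plastic bottle, 60 mm in diameter, 150 high, origin under its centre
- jar: Bystander: amber glass jar, 64 mm in diameter, 70 high, origin under its centre
- driver: Bystander: screwdriver lying on the bench, origin under its middle
Things that resemble listed ones, but are neither listed nor needed, are in the scene too. What is shaped like the part that bears mounted_vise but blue or green is not meant.

How it is judged:
By the outcome, as a careful person would: the job done as asked, in the order asked, and still so for the second after the job is handed in, with the robot touching nothing.
It also fails if it takes over 58 s, if anything falls off the work surface, if the arm or the gripper's body presses on something with over 40 N, if the wrist force passes 120 N, or if a joint passes its speed limit or range.

ROBOT

A 6-joint arm with a two-finger parallel gripper is mounted at the origin on the work surface. World frame = base frame: x ahead of the robot, y to its left, z up, the work surface at z = 0. Lengths are in m, angles in degrees, forces in N, time in s.
With the tool pointing down it reaches from about 0.375 to 0.975 m from the base axis. Payload 3.8 kg.
Tool frame: the origin (TCP) lies midway between the tips of the shut fingers; the grasp point (between the pads) lies arm.grasp_offset behind it (arm.grasp_offset is the distance from the TCP to the grasp point, in m); z points along the fingers, y is the direction in which the jaws open and shut (so a half turn about z gives the same grasp; the last joint's range is limited). The gripper opens to 88 mm and grips with 3 to 60 N. Pads are 18 mm wide; open, the fingers measure 123 mm over their backs; the gripper's body (75 mm by 187 mm) begins 45 mm behind the grasp point.
Start: joints at [63.719, 15.12, 91.902, -0, 72.978, -2.114], TCP at [0.276, 0.616, 0.239] pointing down, gripper open.
Joint ranges: [-150.88, 150.88], [-54.13, 125.18], [17.81, 147.31], [-75.09, 255.09], [0, 152.58], [-146.25, 146.25]. Speed limits (degrees/s): [147.25, 147.25, 180, 180, 180, 180].

INTERFACE

Orientations are given as [roll, pitch, yaw] about the fixed x, y, z axes, in that order (R = Rz(yaw) Ry(pitch) Rx(roll)).
In Python, from cell import arm gives the robot as it stands. The module is installed in compiled form; this text tells all that it offers.
- The arm moves only by the shell command python3 -m pendant 'ROWS'. ROWS is JSON, a list of rows, each a list of 3 entries, a list of its own where there are three numbers: the shift along the world's x, y, z in m, then the turn, a rotation vector about the world's x, y, z in rad, then the opening, from 0 (shut) to 1 (fully open). A call has 1 to 20 rows; each row is the pose to reach, as a shift and turn from the pose commanded when the call began; what a row does not reach only later rows make up. A row lasts 1/12 s, in which the tool goes at most 41.7 mm and 7.16 degrees, less where a joint would pass 70% of its speed; a pose out of reach is approached as far as the arm can. A call with a gripper value outside its range is refused whole. The fingers move at their own pace and stop on an object; the grip force is fixed at half the most. Time passes only in rows, so rows that repeat a pose let the fingers close. It gives the time, the measured TCP pose, the force and the opening at its end, in the units of the state.
- arm.observe(): the state, without advancing time (a new reading comes with each control period).
- arm.get_image(name): name is "side" or "top" or "wrist"; returns a dict with "color" (400x640x3 uint8, blue, green, red), "z_map" (400x640 float32, m along the optical axis (not along the pixel's ray), 0 where there is no reading), "K" (3x3 intrinsics, pixels), "k1" (the pictures are not rectified: a ray, as slopes to the right and down, at radius r is drawn at 1 + k1 r^2 times it, then the intrinsics apply), "pose" (4x4, takes a point from camera to world coordinates); the wrist camera has in their place "tool_from_camera" (4x4, takes a point from camera to tool coordinates, whose origin is the TCP and whose axes are the flange's). Camera axes: x right, y down, z forward; pixel columns grow to the right and rows downward; lengths in m; the calibration is good to about 2 mm. A picture is of the moment at which its call begins: read the wrist's pose just before it.
- arm.sign_off(): hands the job in, once; it reports no verdict.
The state is a dict: "time_s": time; "qpos": joint angles; "dq": joint speeds; "joint_efforts": joint torques, N m; "position": TCP position; "orientation": TCP orientation; "force": force on the tool from outside, world axes, zero at the start; "wrist_torque": the same for the moment, N m; "gripper_width": finger opening in m.
Only numpy, scipy, OpenCV 4.12 (cv2) and the standard library are available. Lean on these libraries where they do the work, as an engineer would, in place of code of your own. Each camera call takes 0.05 s, during which the arm holds its last target.

## Working session

There is one attempt and no reset: what is moved stays moved. The work goes in short steps, Python scripts to look and compute and a shell command to move; the robot and the scene stay as the last step left them, time stands still between calls to the robot, and variables do not carry over. Pictures are saved under pics/ and viewed, and the job is handed in when it is done.

```bash
mkdir -p pics; ls; cat > h.py <<'E'
import numpy as np, cv2, json
from cell import arm
from scipy.spatial.transform import Rotation as R
def grab(n,tag):
    st=arm.observe(); im=arm.get_image(n)
    if n=='wrist':
        T=np.eye(4);T[:3,:3]=R.from_euler('xyz',st['orientation'],degrees=True).as_matrix();T[:3,3]=st['position']
        im['pose']=T@im['tool_from_camera']
    cv2.imwrite(f'pics/{tag}.png',im['color']); np.savez(f'pics/{tag}.npz',**{k:v for k,v in im.items()})
    return im
def load(tag): return dict(np.load(f'pics/{tag}.npz'))
def ray(im,uv):
    uv=np.atleast_2d(np.asarray(uv,float)); K=im['K']
    p=cv2.undistortPoints(uv.reshape(-1,1,2),K,np.array([float(im['k1']),0,0,0,0])).reshape(-1,2)
    return np.c_[p,np.ones(len(p))]
def world(im,uv):  # by z_map
    d=ray(im,uv); uv=np.atleast_2d(uv).astype(int); z=im['z_map'][uv[:,1],uv[:,0]]
    P=d*z[:,None]; return P@im['pose'][:3,:3].T+im['pose'][:3,3]
def onplane(im,uv,n,c): # n.p=c
    d=ray(im,uv)@im['pose'][:3,:3].T; o=im['pose'][:3,3]; n=np.asarray(n,float)
    s=(c-o@n)/(d@n); return o+d*s[:,None]
def proj(im,P):
    P=np.atleast_2d(P); Rt=im['pose'][:3,:3]; c=(P-im['pose'][:3,3])@Rt
    p=c[:,:2]/c[:,2:]; r2=(p**2).sum(1,keepdims=True); p=p*(1+float(im['k1'])*r2)
    return p*[im['K'][0,0],im['K'][1,1]]+[im['K'][0,2],im['K'][1,2]]
def cloud(im):
    h,w=im['z_map'].shape; v,u=np.mgrid[:h,:w]; uv=np.c_[u.ravel(),v.ravel()]
    P=world(im,uv); P[im['z_map'].ravel()==0]=np.nan
    return P.reshape(h,w,3)
E
python3 - <<'E'
from h import *
print(arm.observe(), arm.grasp_offset)
for n in ['side','top','wrist']:
    im=grab(n,n+'0'); print(n,im['K'].tolist(),im['k1'],im['pose'].round(3).tolist(), (im['z_map']>0).mean())
E
```

```text
pics
{'time_s': 0.0, 'qpos': array([ 6.37192636e+01,  1.51692175e+01,  9.19812391e+01,  3.31205436e-04,
        7.29774285e+01, -2.11599278e+00]), 'dq': array([ 0.02828954, -0.0801338 ,  0.01291733,  0.07623572, -0.09871139,
        0.13256478]), 'joint_efforts': array([-2.42700757e-03, -5.02107382e+01, -3.56873810e+01,  7.24879280e-02,
        2.94169667e-02, -2.04349258e-04]), 'position': array([0.27602197, 0.61520222, 0.23738746]), 'orientation': array([-1.79872214e+02, -5.03811666e-03,  1.55835153e+02]), 'force': array([-0.10299861, -0.32100857,  0.77838625]), 'wrist_torque': array([-0.00026179,  0.0051727 ,  0.04220998]), 'gripper_width': 0.08863420033999046} 0.0187
side [[508.2371679085869, 0.0, 315.4148407554296], [0.0, 508.2371679085869, 191.7033314668364], [0.0, 0.0, 1.0]] -0.15411617608805336 [[0.679, -0.529, 0.509, -0.387], [-0.734, -0.478, 0.482, -0.919], [-0.012, -0.701, -0.713, 1.318], [0.0, 0.0, 0.0, 1.0]] 0.9960859375
top [[363.63121036789875, 0.0, 322.4979306702868], [0.0, 363.63121036789875, 196.80852321719786], [0.0, 0.0, 1.0]] -0.013768994749015053 [[-0.026, -0.997, 0.075, 0.392], [-1.0, 0.025, -0.017, -0.083], [0.015, -0.076, -0.997, 1.251], [0.0, 0.0, 0.0, 1.0]] 0.99593359375
wrist [[338.08484552377564, 0.0, 315.28643035621974], [0.0, 338.08484552377564, 199.5570916304278], [0.0, 0.0, 1.0]] 0.00013624523076014256 [[0.411, 0.871, 0.268, 0.207], [0.912, -0.392, -0.123, 0.648], [-0.002, 0.295, -0.955, 0.383], [0.0, 0.0, 0.0, 1.0]] 0.995953125
```

View pics/side0.png

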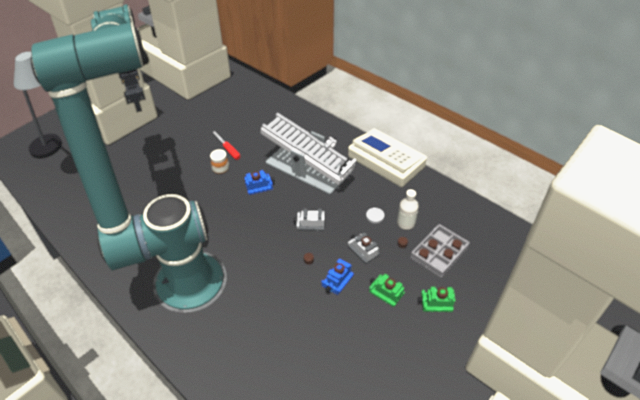

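View pics/top0.png

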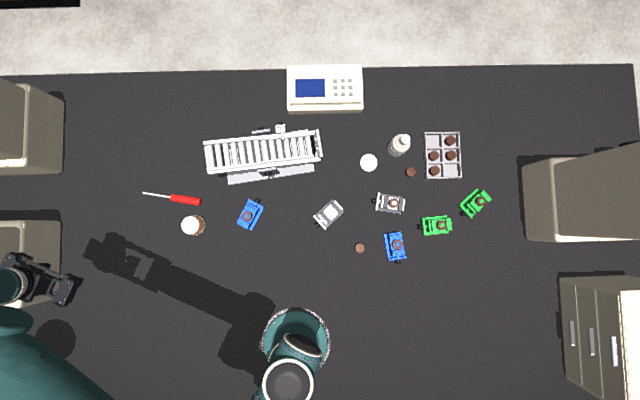

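View pics/wrist0.png

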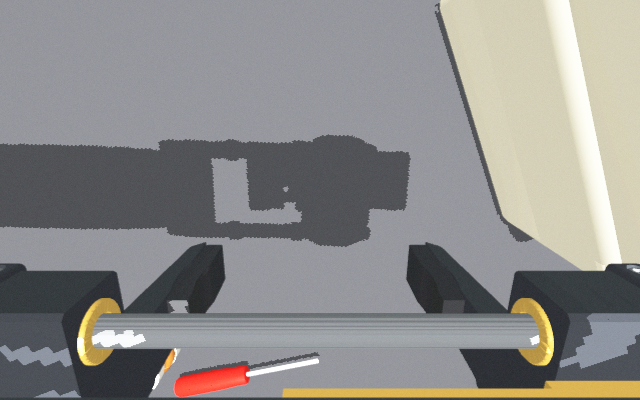

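```bash
python3 - <<'E'
from h import *
t=load('top0');s=load('side0')
a=cv2.resize(t['color'][115:235,190:450],None,fx=3,fy=3,interpolation=cv2.INTER_CUBIC); cv2.imwrite('pics/tc.png',a)
a=cv2.resize(s['color'][105:275,250:420],None,fx=3.5,fy=3.5,interpolation=cv2.INTER_CUBIC); cv2.imwrite('pics/sc.png',a)
C=cloud(t)
for u,v in [(390,203),(329,214),(260,150),(220,155),(300,145),(280,130)]: print(u,v,C[v,u].round(3))
E
```

```text
390 203 [ 0.456 -0.325  0.061]
329 214 [ 0.425 -0.124  0.044]
260 150 [0.652 0.107 0.012]
220 155 [0.613 0.21  0.139]
300 145 [ 0.651 -0.034  0.083]
280 130 [0.694 0.027 0.111]
```

View pics/tc.png

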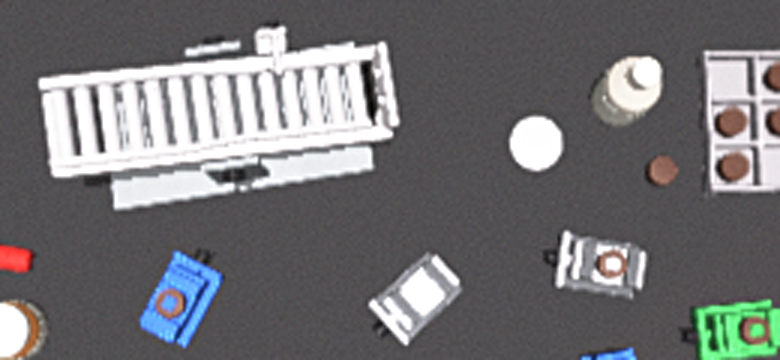

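View pics/sc.png

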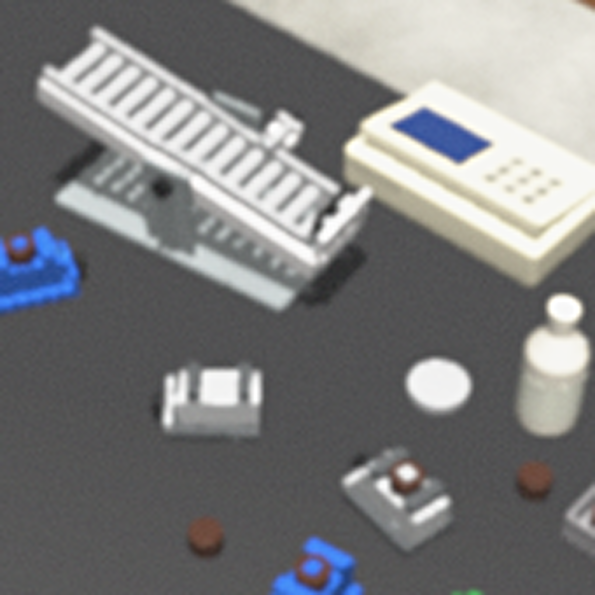

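```bash
python3 - <<'E'
from h import *
t=load('top0');s=load('side0')
for im,box in [(t,(200,120,325,185)),(s,(255,110,360,195))]:
    C=cloud(im); u0,v0,u1,v1=box; P=C[v0:v1,u0:u1].reshape(-1,3)
    P=P[(P[:,2]>0.05)&(P[:,2]<0.2)]
    # RANSAC plane
    rng=np.random.default_rng(0);best=0
    for i in range(800):
        q=P[rng.choice(len(P),3)]; n=np.cross(q[1]-q[0],q[2]-q[0]); l=np.linalg.norm(n)
        if l<1e-5: continue
        n/=l; k=(abs((P-q[0])@n)<0.003)
        if k.sum()>best: best=k.sum();B=k
    Q=P[B]; c=Q.mean(0); n=np.linalg.svd(Q-c,full_matrices=0)[2][2]; n*=np.sign(n[2])
    print(len(P),best,c.round(4),n.round(4),'slope',np.arccos(n[2]),'dir',np.degrees(np.arctan2(n[1],n[0])))
# target vise cloud: mask grey
C=cloud(t); P=C[190:217,372:410].reshape(-1,3); Q=P[P[:,2]>0.035]; print(len(Q),Q.mean(0))
r=cv2.minAreaRect(Q[:,:2].astype(np.float32)*1000); print(r)
Q=P[P[:,2]>0.008];r=cv2.minAreaRect(Q[:,:2].astype(np.float32)*1000); print(r)
np.set_printoptions(linewidth=250)
print((C[188:218,368:412,2]*1000).round().astype(int)[:, ::1])
E
```

```text
3642 1583 [0.6277 0.0909 0.1092] [ 0.0296 -0.219   0.9753] slope 0.22280118744749813 dir -82.31290929336465
2768 740 [0.6254 0.0818 0.11  ] [-0.0089 -0.2158  0.9764] slope 0.21773101097334588 dir -92.35325096398358
287 [ 0.4571497  -0.33449638  0.05512124]
((458.0101623535156, -336.7579345703125), (77.13026428222656, 40.390380859375), 79.89208221435547)
((461.6601257324219, -323.2756042480469), (104.96296691894531, 61.99485397338867), 79.17607116699219)
[[-1 -1  3 ... -3 -2  0]
 [ 2  0 -2 ...  3 -3 -1]
 [-2 -4  5 ...  1  0  1]
 ...
 [-2  0 -5 ...  2 -3 -4]
 [ 4  2 -2 ... -3 -5  3]
 [ 3 -7  1 ... -1  1  3]]<stdin>:20: RuntimeWarning: invalid value encountered in cast
```

Top-view candidates: the grey vise at (329,214) has bare jaws, so it is the empty one. The grey vise at (390,203) holds the dark round mount, so it's the target (the crops confirm this). The blue and green ones are decoys. The target's knob is at its left end, towards +y. The lane runs downhill to the right, with its catch at (280,128). I'll look at the lane with the wrist camera on the way.

```bash
python3 -m pendant '[[[0.364,-0.516,0.12],[0,0,-1.01],0.7],[[0.364,-0.516,0.12],[0,0,-1.01],0.7],[[0.364,-0.516,0.12],[0,0,-1.01],0.7],[[0.364,-0.516,0.12],[0,0,-1.01],0.7],[[0.364,-0.516,0.12],[0,0,-1.01],0.7],[[0.364,-0.516,0.12],[0,0,-1.01],0.7],[[0.364,-0.516,0.12],[0,0,-1.01],0.7],[[0.364,-0.516,0.12],[0,0,-1.01],0.7],[[0.364,-0.516,0.12],[0,0,-1.01],0.7],[[0.364,-0.516,0.12],[0,0,-1.01],0.7],[[0.364,-0.516,0.12],[0,0,-1.01],0.7],[[0.364,-0.516,0.12],[0,0,-1.01],0.7],[[0.364,-0.516,0.12],[0,0,-1.01],0.7],[[0.364,-0.516,0.12],[0,0,-1.01],0.7],[[0.364,-0.516,0.12],[0,0,-1.01],0.7],[[0.364,-0.516,0.12],[0,0,-1.01],0.7],[[0.364,-0.516,0.12],[0,0,-1.01],0.7],[[0.364,-0.516,0.12],[0,0,-1.01],0.7],[[0.364,-0.516,0.12],[0,0,-1.01],0.7],[[0.364,-0.516,0.12],[0,0,-1.01],0.7]]'
python3 - <<'E'
from h import *
grab('wrist','w1')
E
```

```text
time_s: 1.82
position: [0.6393, 0.1014, 0.3581]
orientation: [-179.9, -0.0, 98.1]
force: [-0.3, 1.0, 0.0]
gripper_width: 0.0617
```

View pics/w1.png

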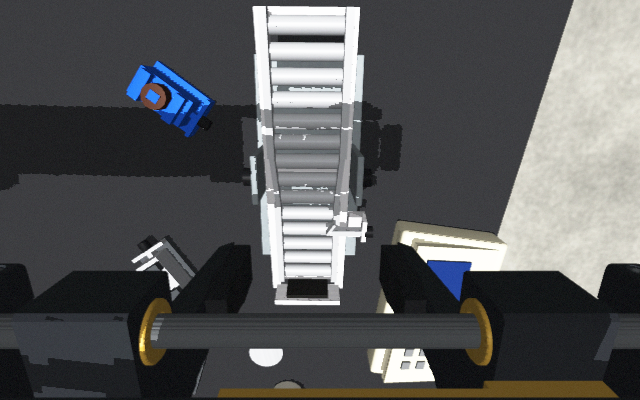

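```bash
python3 - <<'E'
from h import *
w=load('w1'); a=cv2.resize(w['color'][0:310,220:400],None,fx=3,fy=1.9*1,interpolation=cv2.INTER_CUBIC); cv2.imwrite('pics/w1c.png',a)
C=cloud(w)
def fit(P):
    for i in range(5):
        c=P.mean(0); n=np.linalg.svd(P-c,full_matrices=0)[2][2]; n*=np.sign(n[2]); r=(P-c)@n; k=abs(r)<max(2.5*np.median(abs(r)),.0005); P=P[k]
    return c,n,len(P),r.std()
P=C[10:290,250:365].reshape(-1,3); P=P[(P[:,2]>.04)&(P[:,2]<.2)]
# initial plane
rng=np.random.default_rng(0);best=0
for i in range(1500):
    q=P[rng.choice(len(P),3)]; n=np.cross(q[1]-q[0],q[2]-q[0]); l=np.linalg.norm(n)
    if l<1e-4: continue
    n/=l; k=(abs((P-q[0])@n)<0.0015)
    if k.sum()>best: best=k.sum();B=k
c,n,m,s=fit(P[B]); print('dominant',c.round(4),n.round(4),m,s,np.arccos(n[2]),np.degrees(np.arctan2(n[1],n[0])))
h=(P-c)@n; H,e=np.histogram(h,np.arange(-.03,.04,.001)); print([(round(float(x)*1000),int(y)) for x,y in zip(e,H)])
# rows heights along the mid column
for u in (262,285,308,330,352): print(u,[(v,round(float((C[v,u]-c)@n*1000),1)) for v in range(12,290,6)])
E
```

```text
dominant [0.6314 0.1231 0.1172] [ 0.0628 -0.2116  0.9753] 8022 0.0008346167072937441 0.22255846767733112 -73.46504874620612
[(-30, 11), (-29, 16), (-28, 16), (-27, 15), (-26, 30), (-25, 88), (-24, 202), (-23, 237), (-22, 161), (-21, 64), (-20, 12), (-19, 11), (-18, 11), (-17, 12), (-16, 14), (-15, 16), (-14, 14), (-13, 14), (-12, 33), (-11, 107), (-10, 143), (-9, 209), (-8, 302), (-7, 383), (-6, 702), (-5, 1215), (-4, 1288), (-3, 1305), (-2, 2099), (-1, 2871), (0, 2743), (1, 2241), (2, 997), (3, 261), (4, 130), (5, 116), (6, 147), (7, 360), (8, 865), (9, 857), (10, 630), (11, 964), (12, 626), (13, 144), (14, 79), (15, 88), (16, 136), (17, 91), (18, 63), (19, 57), (20, 46), (21, 42), (22, 35), (23, 47), (24, 52), (25, 101), (26, 91), (27, 56), (28, 27), (29, 1), (30, 0), (31, 0), (32, 0), (33, 0), (34, 0), (35, 0), (36, 0), (37, 0), (38, 0)]
262 [(12, 7.4), (18, 8.8), (24, 7.4), (30, 8.7), (36, 8.1), (42, 7.9), (48, 9.7), (54, 8.4), (60, 7.9), (66, 9.0), (72, 8.0), (78, 9.6), (84, 8.2), (90, -4.7), (96, -4.8), (102, -4.4), (108, -3.5), (114, -3.5), (120, -2.5), (126, -5.4), (132, -5.2
[... 2097 characters left out ...]
(258, 1.1), (264, -6.5), (270, 0.9), (276, -21.5), (282, -59.3), (288, 6.9)]
352 [(12, 10.5), (18, 11.1), (24, 12.8), (30, 12.4), (36, 12.2), (42, 12.7), (48, 10.9), (54, 12.2), (60, 12.2), (66, -1.3), (72, -0.3), (78, -1.5), (84, -1.4), (90, -1.6), (96, -0.3), (102, -1.5), (108, -0.8), (114, -0.3), (120, -1.9), (126, -0.3), (132, -1.6), (138, -102.1), (144, -91.8), (150, -51.7), (156, -47.6), (162, -43.3), (168, -37.3), (174, -34.4), (180, -29.7), (186, -26.6), (192, -22.4), (198, -84.2), (204, -80.4), (210, -77.3), (216, 14.0), (222, 15.8), (228, 19.2), (234, 26.9), (240, -65.9), (246, -64.3), (252, -62.2), (258, -68.2), (264, -64.7), (270, -64.6), (276, -62.4), (282, -57.9), (288, -56.8)]
```

View pics/w1c.png

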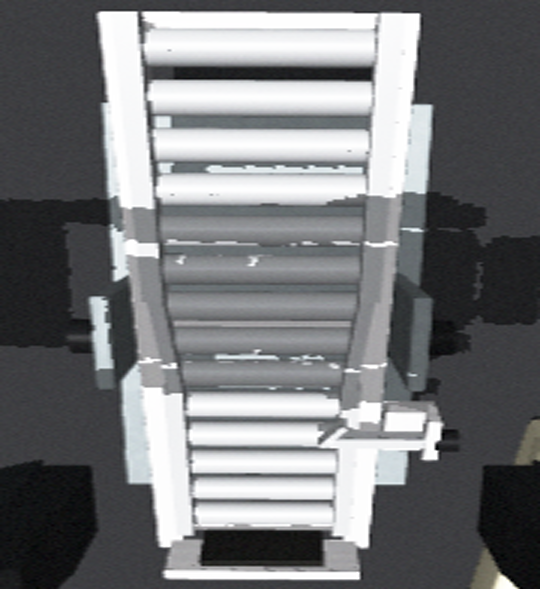

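```bash
python3 - <<'E'
from h import *
w=load('w1');C=cloud(w)
c=np.array([0.6314,0.1231,0.1172]);n=np.array([0.0628,-0.2116,0.9753])
G=C[8:278,245:370]; P=G.reshape(-1,3); h=(P-c)@n; P=P[(h>6)&(h<15)] if 0 else P[(h>.006)&(h<.015)]
for i in range(6):
    c=P.mean(0); n=np.linalg.svd(P-c,full_matrices=0)[2][2]; n*=np.sign(n[2]); A=G.reshape(-1,3); k=abs((A-c)@n)<.0025; P=A[k]
print('rail',c.round(4),n.round(4),len(P),'slope',np.arccos(n[2]),np.degrees(np.arctan2(n[1],n[0])))
x=np.cross([0,1,0],n) # temp basis
# lane dir: downhill horizontally from normal
def frame(yaw,n):
    d=np.array([np.cos(yaw),np.sin(yaw),0]); d-=n*(d@n); d/=np.linalg.norm(d); return d,np.cross(n,d)
d,e=frame(np.arctan2(n[1],n[0]),n)
Q=np.c_[(P-c)@d,(P-c)@e]
r=cv2.minAreaRect((Q*1000).astype(np.float32)); print(r)
# direction by fitting outer edges: left/right rail centre lines
for sgn in (-1,1):
    q=Q[(Q[:,1]*sgn>0)]; print(sgn,len(q))
    xs=np.arange(-.17,.17,.02); 
    for x0 in xs:
        s=q[abs(q[:,0]-x0)<.01]
        if len(s)>10: print(round(x0*1000),(np.percentile(s[:,1],[3,97])*1000).round(1),end=' ')
    print()
print('x ext',np.percentile(Q[:,0],[0.3,1,99,99.7]),d,e)
E
```

```text
rail [0.6262 0.1269 0.1289] [ 0.0282 -0.2135  0.9765] 4145 slope 0.21705551156480044 -82.47750301067705
((33.216644287109375, -1.4380874633789062), (332.1114807128906, 132.64691162109375), 6.49265193939209)
-1 2104
-130 [-44.4 -36.6] -110 [-44.5 -36.7] -90 [-44.4 -36.8] -70 [-44.6 -36.7] -50 [-44.4 -36.7] -30 [-44.4 -36.7] -10 [-44.4 -36.8] 10 [-44.4 -36.7] 30 [-64.4 -36. ] 50 [-65.1 -34.7] 70 [-57.9 -32.6] 90 [-40.1 -32.3] 110 [-40.  -32.4] 130 [-40.  -32.2] 150 [-40.  -32.3] 
1 2041
-130 [37.3 44.8] -110 [37.4 45.2] -90 [37.3 44.9] -70 [37.3 45. ] -50 [37.4 45. ] -30 [37.3 45. ] -10 [37.6 45. ] 10 [37.3 45. ] 30 [36.4 64.6] 50 [34.9 65.5] 70 [33.2 58.4] 90 [33.5 69.9] 110 [32.8 40.8] 130 [33.3 40.5] 150 [32.8 40.5] 
x ext [-0.12906758 -0.12802601  0.18974253  0.19443132] [ 0.12784364 -0.96813127 -0.21535516] [9.91393534e-01 1.30915470e-01 2.42861287e-17]
```

```bash
python3 - <<'E'
from h import *
w=load('w1');C=cloud(w)
c=np.array([0.6262,0.1269,0.1289]);n=np.array([0.0282,-0.2135,0.9765]);n/=np.linalg.norm(n)
d=np.array([0.12784364,-0.96813127,-0.21535516]);e=np.cross(n,d)
c=c+e*.00035
A=C[0:310,230:380].reshape(-1,3)-c; X=np.c_[A@d,A@e,A@n]*1000
m=(abs(X[:,2])<3)&(abs(X[:,1])<46); print('rail x',np.percentile(X[m,0],[.1,.5]))
for s in(-1,1):
    m=(X[:,1]*s>57)&(X[:,1]*s<67)&(abs(X[:,2])<4)&(X[:,0]<80); print('trun',s,m.sum(),np.percentile(X[m,0],[1,99]),np.percentile(X[m,1],[1,99]),np.median(X[m,2]))
m=(abs(X[:,1])<25)&(X[:,2]<-5)&(X[:,2]>-14); Y=X[m]
# roller tops: height profile
tops=[]
b=np.arange(-135,200,2)
pr=[np.percentile(Y[(Y[:,0]>=q)&(Y[:,0]<q+2),2],80) if ((Y[:,0]>=q)&(Y[:,0]<q+2)).sum()>5 else np.nan for q in b]
print([(int(q+1),round(float(p),1)) for q,p in zip(b,pr)])
m=(abs(X[:,1])<28)&(X[:,2]>5)&(X[:,0]>150); print('stop x',np.percentile(X[m,0],[1,5,50,95]),np.percentile(X[m,2],[50,99]),m.sum())
m=(X[:,1]>5)&(X[:,1]<90)&(X[:,2]>5)&(X[:,0]<150)&(X[:,0]>60); print('catch',np.percentile(X[m],[1,5,50,95,99],axis=0))
E
```

```text
rail x [-130.6356853  -129.84867844]
trun -1 223 [23.90386595 73.02748783] [-65.87011357 -57.96543855] -0.055008619336081394
trun 1 230 [23.940432   72.47574136] [57.76065055 65.73294259] -0.027369951325565918
[(-134, nan), (-132, nan), (-130, nan), (-128, nan), (-126, nan), (-124, nan), (-122, -11.3), (-120, -9.8), (-118, -8.9), (-116, -8.4), (-114, -8.4), (-112, -8.9), (-110, -9.8), (-108, -11.7), (-106, nan), (-104, nan), (-102, nan), (-100, -13.1), (-98, -11.4), (-96, -9.7), (-94, -8.8), (-92, -8.2), (-90, -8.5), (-88, -8.6), (-86, -9.8), (-84, -11.4), (-82, nan), (-80, nan), (-78, nan), (-76, nan), (-74, -11.3), (-72, -9.8), (-70, -8.8), (-68, -8.5), (-66, -8.2), (-64, -8.8), (-62, -9.9), (-60, -11.5), (-58, -13.4), (-56, nan), (-54, nan), (-52, -12.2), (-50, -11.1), (-48, -9.9), (-46, -8.7), (-44, -8.4), (-42, -8.2), (-40, -8.9), (-38, -10.0), (-36, -11.8), (-34, nan), (-32, nan), (-30, nan), (-28, -12.9), (-26, -11.2), (-24, -9.9), (-22, -9.2), (-20, -8.3), (-18, -8.4), (-16, -9.0), (-14, -9.9), (-12, -12.0), (-10, nan), (-8, nan), (-6, nan), (-4, -12.9), (-2, -11.2), (0, -9.9
[... 862 characters left out ...]
), (142, -11.4), (144, -9.8), (146, -8.5), (148, -8.4), (150, -8.7), (152, -9.1), (154, -10.0), (156, nan), (158, nan), (160, nan), (162, nan), (164, -11.8), (166, -10.7), (168, -10.0), (170, -8.8), (172, -8.5), (174, -8.8), (176, -9.4), (178, -10.1), (180, nan), (182, nan), (184, nan), (186, nan), (188, -12.7), (190, -11.1), (192, -9.8), (194, -8.9), (196, -8.8), (198, -8.5), (200, -9.1)]
stop x [202.9058208  203.19407317 204.90068982 226.63113989] [18.36685811 25.99864117] 834
catch [[ 67.1249453   24.7762708    5.09649334]
 [ 72.48027538  27.35621788   5.45336945]
 [108.16418307  59.39360356  13.51322187]
 [115.09792891  77.21860801  15.7302675 ]
 [121.72955204  79.73085865  16.46926014]]
```

```bash
cat >> h.py <<'E'
_n=np.array([0.0282,-0.2135,0.9765]);_n/=np.linalg.norm(_n)
DX=np.array([0.12784364,-0.96813127,-0.21535516]);DX-=_n*(DX@_n);DX/=np.linalg.norm(DX);DZ=_n;DY=np.cross(DZ,DX)
DO=np.array([0.6262,0.1269,0.1289])+DY*.00035+DX*.0495-DZ*.009
DR=np.c_[DX,DY,DZ]
E
python3 - <<'E'
from h import *
print(DO,DR)
for tag,box in (('top0',(385,128,415,160)),('side0',(395,185,420,232))):
    C=cloud(load(tag));u0,v0,u1,v1=box;P=C[v0:v1,u0:u1].reshape(-1,3)
    for a,b in ((.03,.09),(.09,.12),(.13,.16)):
        Q=P[(P[:,2]>a)&(P[:,2]<b)]; print(tag,a,len(Q),np.percentile(Q[:,:2],[2,50,98],axis=0).round(3).tolist() if len(Q)>3 else '')
E
python3 -m pendant '[[[-0.18,-0.43,-0.16],[0,0,-0.32],0.7],[[-0.18,-0.43,-0.16],[0,0,-0.32],0.7],[[-0.18,-0.43,-0.16],[0,0,-0.32],0.7],[[-0.18,-0.43,-0.16],[0,0,-0.32],0.7],[[-0.18,-0.43,-0.16],[0,0,-0.32],0.7],[[-0.18,-0.43,-0.16],[0,0,-0.32],0.7],[[-0.18,-0.43,-0.16],[0,0,-0.32],0.7],[[-0.18,-0.43,-0.16],[0,0,-0.32],0.7],[[-0.18,-0.43,-0.16],[0,0,-0.32],0.7],[[-0.18,-0.43,-0.16],[0,0,-0.32],0.7],[[-0.18,-0.43,-0.16],[0,0,-0.32],0.7],[[-0.18,-0.43,-0.16],[0,0,-0.32],0.7],[[-0.18,-0.43,-0.16],[0,0,-0.32],0.7],[[-0.18,-0.43,-0.16],[0,0,-0.32],0.7],[[-0.18,-0.43,-0.16],[0,0,-0.32],0.7],[[-0.18,-0.43,-0.16],[0,0,-0.32],0.7]]'
python3 - <<'E'
from h import *
grab('wrist','w2')
E
```

```text
[0.63262143 0.08094496 0.10945077] [[ 1.27843446e-01  9.91393341e-01  2.82009907e-02]
 [-9.68129797e-01  1.30916929e-01 -2.13507501e-01]
 [-2.15361902e-01 -6.68490885e-06  9.76534306e-01]]
top0 0.03 95 [[0.62, -0.38], [0.63, -0.341], [0.666, -0.332]]
top0 0.09 184 [[0.622, -0.387], [0.64, -0.352], [0.676, -0.335]]
top0 0.13 76 [[0.637, -0.374], [0.648, -0.362], [0.663, -0.349]]
side0 0.03 212 [[0.615, -0.391], [0.627, -0.376], [0.654, -0.342]]
side0 0.09 162 [[0.619, -0.388], [0.636, -0.37], [0.663, -0.339]]
side0 0.13 73 [[0.634, -0.374], [0.646, -0.363], [0.66, -0.348]]
time_s: 3.2
position: [0.4613, -0.3288, 0.1994]
orientation: [179.9, -0.0, 79.7]
force: [0.3, -0.8, -0.1]
gripper_width: 0.0615
```

View pics/w2.png

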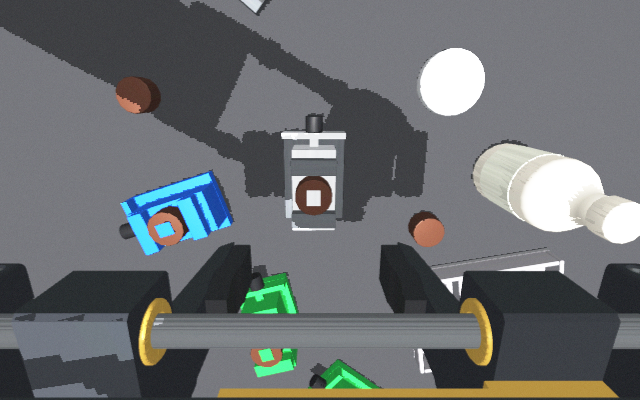

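The enlarged wrist view shows the grey vise, with its dark mount at (314,195) and its knob at (314,122). That's the target, and its neighbours are clear of the fingers.

```bash
python3 - <<'E'
from h import *
w=load('w2');C=cloud(w);P=C[105:245,265:370].reshape(-1,3)
print(arm.observe()['orientation'])
for a,b in((.008,.016),(.008,.08),(.036,.05),(.036,.08)):
    Q=P[(P[:,2]>a)&(P[:,2]<b)];r=cv2.minAreaRect(Q[:,:2].astype(np.float32)*1000);print(a,b,len(Q),r,np.median(Q[:,2]))
th=np.radians(-100.4);f=np.array([np.cos(th),np.sin(th)]);l=np.array([-f[1],f[0]])
Q=P[P[:,2]>.008];X=np.c_[(Q[:,:2]-[.460,-.3305])@f,(Q[:,:2]-[.460,-.3305])@l,Q[:,2]]*1000
for x in range(-60,55,5):
    s=X[abs(X[:,0]-x)<2.5]; print(x,len(s),[ (lambda t:(np.percentile(t[:,1],[2,98]).round(1).tolist() if len(t)>5 else None))(s[s[:,2]>z]) for z in (8,17,30,42)],s[:,2].max().round())
E
```

```text
[1.79926357e+02 1.48487644e-02 7.97614473e+01]
0.008 0.016 1457 ((461.6058044433594, -321.75018310546875), (104.78675079345703, 59.92070770263672), 79.46151733398438) 0.01155201547963386
0.008 0.08 5936 ((461.6058044433594, -321.75018310546875), (104.78675079345703, 59.92070770263672), 79.46151733398438) 0.045807710744589836
0.036 0.05 990 ((459.12139892578125, -335.1887512207031), (76.61029815673828, 40.060367584228516), 79.56177520751953) 0.04557853464097622
0.036 0.08 3576 ((459.12139892578125, -335.1887512207031), (76.61029815673828, 40.060367584228516), 79.56177520751953) 0.05750486211014241
-60 82 [[-7.0, 7.9], [-7.0, 7.9], None, None] 29.0
-55 94 [[-7.1, 7.9], [-7.1, 7.9], None, None] 29.0
-50 95 [[-7.1, 7.9], [-7.1, 7.9], None, None] 29.0
-45 371 [[-28.6, 28.5], [-28.6, 28.5], None, None] 28.0
-40 206 [[-28.6, 28.4], [-28.6, 28.4], None, None] 28.0
-35 556 [[-27.9, 28.6], [-18.5, 18.6], [-18.3, 18.7], [-18.3, 18.7]] 47.0
-30 336 [[-28.2, 28.9], [-19.1, 19.1], [-19.1, 19.1], [-19.1, 19.1]] 47.0
-25 449 [[-28.3, 28.0], [-18.8, 18.7], [-18.8, 18.7], [-18.8, 18.7]] 60.0
-20 323 [
[... 534 characters left out ...]
19.0], [-19.1, 19.0], [-19.1, 19.0]] 65.0
20 201 [[-29.5, 28.2], [-19.2, 19.1], [-19.2, 19.1], [-19.2, 19.1]] 65.0
25 367 [[-28.7, 28.2], [-19.3, 19.4], [-19.3, 19.4], [-19.3, 19.4]] 60.0
30 292 [[-28.7, 28.4], [-19.0, 19.1], [-19.0, 19.1], [-19.0, 19.1]] 59.0
35 242 [[-29.0, 28.7], [-19.3, 19.3], [-19.3, 19.3], [-19.3, 19.3]] 59.0
40 121 [[-29.0, 29.6], [-18.6, 18.5], [-18.6, 18.5], [-18.6, 18.5]] 47.0
45 28 [[-28.5, 27.0], [-18.1, 18.0], [-18.1, 18.0], [-18.1, 18.0]] 46.0Traceback (most recent call last):
  File "<stdin>", line 9, in <module>
    return umr_maximum(a, axis, None, out, keepdims, initial, where)
ValueError: zero-size array to reduction operation maximum which has no identity
```

```bash
python3 -m pendant '[[[-0.001,0,-0.04],[0,0,0],0.7],[[-0.001,0,-0.08],[0,0,0],0.7],[[-0.001,0,-0.115],[0,0,0],0.7],[[-0.001,0,-0.145],[0,0,0],0.7],[[-0.001,0,-0.165],[0,0,0],0.7],[[-0.001,0,-0.178],[0,0,0],0.7],[[-0.001,0,-0.183],[0,0,0],0.7],[[-0.001,0,-0.183],[0,0,0],0.7],[[-0.001,0,-0.183],[0,0,0],0.7],[[-0.001,0,-0.183],[0,0,0],0.4],[[-0.001,0,-0.183],[0,0,0],0.3],[[-0.001,0,-0.183],[0,0,0],0.3],[[-0.001,0,-0.183],[0,0,0],0.3],[[-0.001,0,-0.183],[0,0,0],0.2],[[-0.001,0,-0.183],[0,0,0],0.2],[[-0.001,0,-0.183],[0,0,0],0.2]]'
```

```text
time_s: 4.58
position: [0.4597, -0.3307, 0.0169]
orientation: [179.9, 0.0, 79.6]
force: [-1.3, 0.3, 6.6]
gripper_width: 0.0395
```

```bash
python3 -m pendant '[[[0,0,0.005],[0,0,0],0.2],[[0,0,0.015],[0,0,0],0.2],[[0,0,0.035],[0,0,0],0.2],[[0,0,0.06],[0,0,0],0.2],[[0,0,0.095],[0,0,0],0.2],[[0,0,0.13],[0,0,0],0.2],[[0,0,0.16],[0,0,0],0.2],[[0,0,0.175],[0,0,0],0.2],[[0,0,0.18],[0,0,0],0.2],[[0,0,0.18],[0,0,0],0.2]]'
python3 - <<'E'
from h import *
grab('wrist','w3')
st=arm.observe();Rc=R.from_euler('xyz',st['orientation'],degrees=True)
Rt=R.from_matrix(np.c_[-DX,DY,-DZ])
print(st['position'],st['force'],(Rt*Rc.inv()).as_rotvec(), Rt.as_euler('xyz',degrees=True))
T=DO+DX*(-.110+.0018)+DZ*.0169
for h in (0,.002,.005,.06,.1): print(h,T+DZ*h,T+DZ*h-st['position'])
E
```

```text
time_s: 5.42
position: [0.4599, -0.3306, 0.1974]
orientation: [179.8, 0.1, 79.6]
force: [0.6, -0.8, -4.2]
gripper_width: 0.0398
[ 0.45896308 -0.32984158  0.19541932] [-0.03709172  0.29481929 -5.31667034] [ 0.21764954 -0.00568887  0.31110596] [-179.99960778  -12.43676014   97.52249689]
0 [0.61926537 0.18208833 0.14925636] [ 0.16030229  0.51192991 -0.04616296]
0.002 [0.61932177 0.18166132 0.15120943] [ 0.16035869  0.5115029  -0.04420989]
0.005 [0.61940637 0.18102079 0.15413903] [ 0.16044329  0.51086238 -0.04128029]
0.06 [0.62095742 0.16927788 0.20784842] [0.16199435 0.49911946 0.0124291 ]
0.1 [0.62208546 0.16073758 0.24690979] [0.16312239 0.49057916 0.05149047]
```

View pics/w3.png

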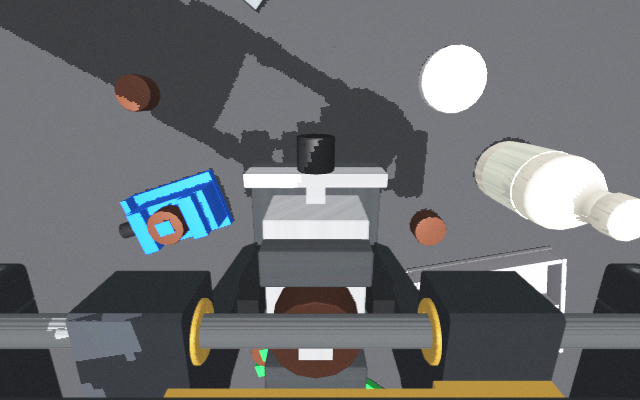

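```bash
python3 -m pendant '[[[0.01,0.02,0.02],[0,0,0],0.2],[[0.02,0.05,0.05],[0.04,0,0.05],0.2],[[0.03,0.09,0.06],[0.08,0,0.1],0.2],[[0.045,0.13,0.06],[0.12,0,0.17],0.2],[[0.06,0.17,0.06],[0.16,-0.003,0.22],0.2],[[0.075,0.21,0.06],[0.2,-0.005,0.28],0.2],[[0.085,0.25,0.06],[0.218,-0.006,0.311],0.2],[[0.1,0.29,0.06],[0.218,-0.006,0.311],0.2],[[0.115,0.33,0.06],[0.218,-0.006,0.311],0.2],[[0.13,0.37,0.055],[0.218,-0.006,0.311],0.2],[[0.14,0.41,0.051],[0.218,-0.006,0.311],0.2],[[0.15,0.445,0.051],[0.218,-0.006,0.311],0.2],[[0.157,0.47,0.051],[0.218,-0.006,0.311],0.2],[[0.161,0.484,0.051],[0.218,-0.006,0.311],0.2],[[0.163,0.49,0.051],[0.218,-0.006,0.311],0.2],[[0.163,0.491,0.051],[0.218,-0.006,0.311],0.2],[[0.163,0.491,0.051],[0.218,-0.006,0.311],0.2],[[0.163,0.491,0.051],[0.218,-0.006,0.311],0.2]]'
python3 - <<'E'
from h import *
grab('wrist','w4')
st=arm.observe();Rc=R.from_euler('xyz',st['orientation'],degrees=True)
Rt=R.from_matrix(np.c_[-DX,DY,-DZ])
print(st['position'],st['orientation'],st['force'],(Rt*Rc.inv()).as_rotvec())
print('tcp deck mm',(DR.T@(st['position']-DO)*1000).round(1))
im=load('w4');C=cloud(im); X=(C-DO)@DR*1000
# vise rear crossbar and knob in deck
for v in range(120,215,8): print(v,[tuple(X[v,u].round(0).tolist()) for u in (260,316,370)])
E
```

```text
time_s: 6.97
position: [0.622, 0.1591, 0.246]
orientation: [-180.0, -12.4, 97.4]
force: [0.1, -1.0, -4.3]
gripper_width: 0.0396
[0.62210879 0.15903825 0.24634134] [-179.98709764  -12.40435696   97.41128134] [-0.41239922 -0.71924655 -3.98903007] [ 0.00058846 -0.00013793  0.00189411]
tcp deck mm [-106.4   -0.2  116.7]
120 [(-166.0, -40.0, 8.0), (-166.0, 1.0, 1.0), (-166.0, 40.0, 10.0)]
128 [(-161.0, -40.0, 9.0), (-160.0, 1.0, 1.0), (-160.0, 41.0, 9.0)]
136 [(-155.0, -40.0, 9.0), (-167.0, 1.0, 121.0), (-154.0, 41.0, 9.0)]
144 [(-149.0, -41.0, 8.0), (-165.0, 1.0, 128.0), (-148.0, 41.0, 9.0)]
152 [(-143.0, -41.0, 10.0), (-162.0, 1.0, 126.0), (-143.0, 42.0, 10.0)]
160 [(-137.0, -41.0, 9.0), (-159.0, 1.0, 128.0), (-137.0, 42.0, 9.0)]
168 [(-153.0, -24.0, 114.0), (-155.0, 1.0, 127.0), (-152.0, 25.0, 114.0)]
176 [(-151.0, -22.0, 124.0), (-152.0, 1.0, 126.0), (-151.0, 23.0, 124.0)]
184 [(-148.0, -22.0, 125.0), (-148.0, 1.0, 124.0), (-148.0, 23.0, 126.0)]
192 [(-140.0, -25.0, 110.0), (-144.0, 1.0, 124.0), (-140.0, 26.0, 111.0)]
200 [(-137.0, -25.0, 111.0), (-141.0, 1.0, 124.0), (-136.0, 26.0, 110.0)]
208 [(-133.0, -25.0, 111.0), (-140.0, 1.0, 131.0), (-133.0, 26.0, 110.0)]
```

View pics/w4.png

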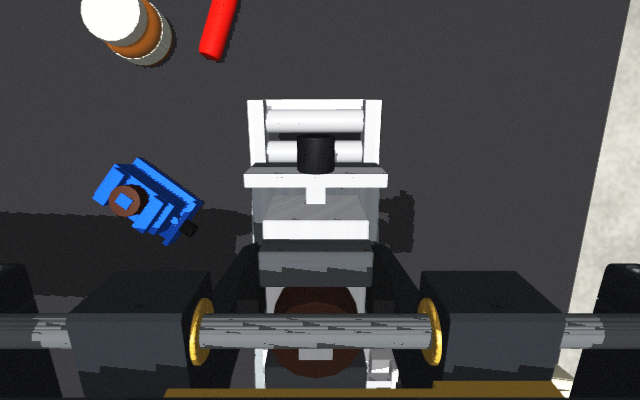

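```bash
python3 -m pendant '[[[-0.001,0.005,-0.015],[0,0,0.002],0.2],[[-0.002,0.011,-0.04],[0,0,0.002],0.2],[[-0.0025,0.017,-0.065],[0,0,0.002],0.2],[[-0.003,0.02,-0.08],[0,0,0.002],0.2],[[-0.0035,0.0212,-0.0875],[0,0,0.002],0.2],[[-0.0035,0.0217,-0.0905],[0,0,0.002],0.2],[[-0.0035,0.022,-0.0915],[0,0,0.002],0.2],[[-0.0035,0.022,-0.0915],[0,0,0.002],0.2],[[-0.0035,0.022,-0.0915],[0,0,0.002],0.2]]'
python3 - <<'E'
from h import *
grab('wrist','w5')
st=arm.observe()
print('tcp deck mm',(DR.T@(st['position']-DO)*1000).round(1),st['force'])
im=load('w5');C=cloud(im); X=(C-DO)@DR*1000
P=X[100:240,230:400].reshape(-1,3)
for nm,m in (('bar',(P[:,0]<-140)&(P[:,0]>-160)&(abs(P[:,1])>10)&(abs(P[:,1])<31)&(P[:,2]>22)),('plate',(P[:,0]>-145)&(P[:,0]<-128)&(abs(P[:,1])>22)&(abs(P[:,1])<29.5)&(P[:,2]>9))):
    print(nm,m.sum(),np.percentile(P[m],[2,50,98],axis=0).round(1).tolist())
for s in (-1,1):
    m=(P[:,0]<-140)&(P[:,0]>-160)&(P[:,1]*s>10)&(abs(P[:,1])<31)&(P[:,2]>22);print(s,P[m].mean(0).round(2))
E
```

```text
time_s: 7.77
position: [0.6201, 0.1826, 0.157]
orientation: [179.8, -12.4, 97.6]
force: [0.2, 0.1, -4.1]
gripper_width: 0.0396
tcp deck mm [-110.3    0.9   24.4] [ 0.03651616 -0.78929008 -3.83524512]
bar 3365 [[-156.5, -26.6, 23.2], [-150.9, 11.6, 33.1], [-140.5, 29.5, 53.4]]
plate 763 [[-144.8, -27.8, 17.7], [-138.3, -22.5, 18.9], [-128.6, 29.3, 20.1]]
-1 [-149.22  -16.81   36.49]
1 [-148.58   18.17   37.14]
```

View pics/w5.png

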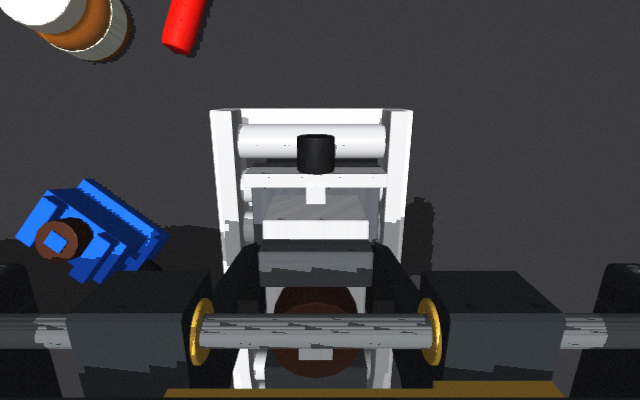

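```bash
python3 -m pendant '[[[-0.0005,0.0004,-0.002],[0,0,0],0.2],[[-0.0006,0.0008,-0.0035],[0,0,0],0.2],[[-0.0006,0.0011,-0.005],[0,0,0],0.2],[[-0.0006,0.0011,-0.005],[0,0,0],0.2],[[-0.0006,0.0011,-0.005],[0,0,0],0.2]]'
python3 -m pendant '[[[0,0.0002,-0.0007],[0,0,0],0.2],[[0,0.0003,-0.0013],[0,0,0],0.2],[[0,0.0003,-0.0013],[0,0,0],0.2]]'
python3 - <<'E'
from h import *
for i in range(2):
  im=grab('wrist','w6')
  st=arm.observe()
  print('tcp deck mm',(DR.T@(st['position']-DO)*1000).round(1),st['force'],st['wrist_torque'])
C=cloud(im); X=(C-DO)@DR*1000
P=X[100:240,230:400].reshape(-1,3)
m=(P[:,0]>-148)&(P[:,0]<-128)&(abs(P[:,1])>22)&(abs(P[:,1])<29)&(P[:,2]>9.6)
print(m.sum(),np.percentile(P[m],[2,50,98],axis=0).round(1).tolist())
E
```

```text
time_s: 8.23
position: [0.6184, 0.184, 0.1504]
orientation: [179.9, -12.4, 97.6]
force: [0.7, 0.2, -3.6]
gripper_width: 0.0398
time_s: 8.48
position: [0.6185, 0.1841, 0.1503]
orientation: [179.9, -12.4, 97.7]
force: [-2.1, -2.9, 5.6]
gripper_width: 0.0394
tcp deck mm [-110.5   -0.5   17.5] [-2.63694498 -3.12840144  6.2315249 ] [-0.48576765  0.69822268  0.0981302 ]
tcp deck mm [-110.5   -0.4   17.5] [-3.26510372 -3.23431486  5.72261373] [-0.46352855  0.70151017  0.10220958]
935 [[-146.5, -28.7, 10.8], [-139.1, -22.5, 12.0], [-128.7, 28.7, 13.2]]
```

```bash
python3 -m pendant '[[[0,0,0],[0,0,0],1],[[0,0,0],[0,0,0],1],[[0.0005,-0.003,0.018],[0,0,0],1],[[0.001,-0.009,0.045],[0,0,0],1],[[0.002,-0.015,0.075],[0,0,0],1],[[0.003,-0.022,0.1],[0,0,0],1],[[0.003,-0.022,0.1],[0,0,0],1],[[0.003,-0.022,0.1],[0,0,0],1],[[0.003,-0.022,0.1],[0,0,0],1],[[0.003,-0.022,0.1],[0,0,0],1]]'
python3 - <<'E'
from h import *
for t in ('wrist','top','side'): grab(t,t+'7')
a=cv2.resize(load('top7')['color'][115:235,190:450],None,fx=3,fy=3); cv2.imwrite('pics/t7c.png',a)
E
```

```text
time_s: 9.42
position: [0.6201, 0.1624, 0.2466]
orientation: [-179.8, -12.5, 97.6]
force: [0.2, -0.9, -0.8]
gripper_width: 0.0882
```

View pics/wrist7.png

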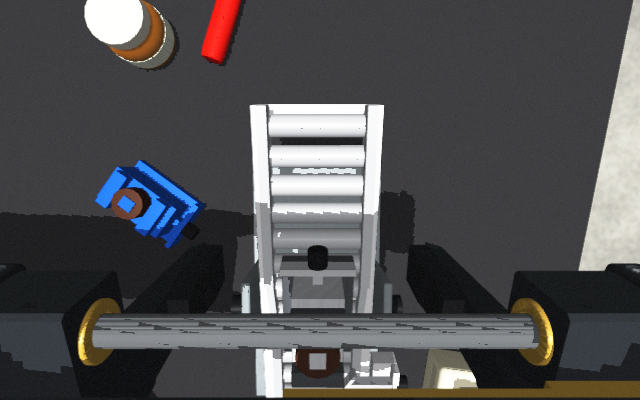

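View pics/side7.png

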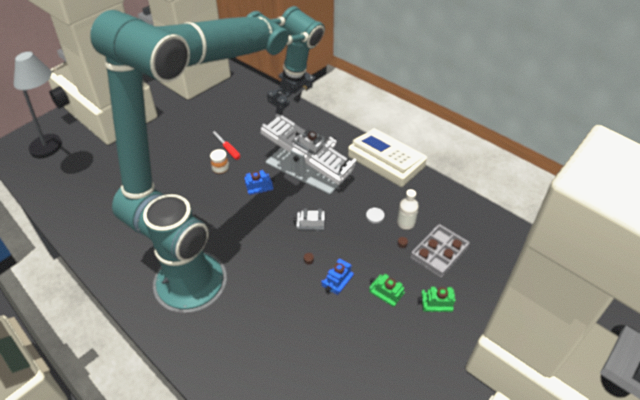

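The vise is rolling straight down, past mid-lane, with its knob at (317,257). I'll hold the arm still and shut the fingers while it rolls on.

```bash
python3 -m pendant '[[[0,0,0],[0,0,0],0],[[0,0,0],[0,0,0],0],[[0,0,0],[0,0,0],0],[[0,0,0],[0,0,0],0],[[0,0,0],[0,0,0],0],[[0,0,0],[0,0,0],0],[[0,0,0],[0,0,0],0],[[0,0,0],[0,0,0],0],[[0,0,0],[0,0,0],0],[[0,0,0],[0,0,0],0],[[0,0,0],[0,0,0],0],[[0,0,0],[0,0,0],0],[[0,0,0],[0,0,0],0],[[0,0,0],[0,0,0],0],[[0,0,0],[0,0,0],0],[[0,0,0],[0,0,0],0],[[0,0,0],[0,0,0],0],[[0,0,0],[0,0,0],0]]'
python3 - <<'E'
from h import *
for t in ('wrist','top'): grab(t,t+'8')
a=cv2.resize(load('top8')['color'][115:195,190:340],None,fx=5,fy=5); cv2.imwrite('pics/t8c.png',a)
X=(cloud(load('top8'))-DO)@DR*1000
P=X[115:195,190:340].reshape(-1,3)
m=(abs(P[:,1])<31)&(P[:,2]>14)&(P[:,2]<80)&(P[:,0]<150);print(np.percentile(P[m],[.5,2,50,98,99.5],axis=0).round(1).tolist())
m=(abs(P[:,1])<18)&(P[:,2]>40)&(P[:,2]<80)&(P[:,0]<150);print('block',np.percentile(P[m],[.5,2,50,98,99.5],axis=0).round(1).tolist())
E
```

```text
time_s: 11.07
position: [0.6213, 0.1622, 0.2489]
orientation: [180.0, -12.4, 97.6]
force: [0.4, -0.7, 0.6]
gripper_width: 0.0007
[[40.4, -29.1, 14.1], [45.1, -25.4, 14.8], [93.1, -6.2, 47.5], [142.5, 23.7, 66.8], [144.4, 28.6, 68.0]]
block [[67.8, -17.7, 40.7], [68.4, -17.5, 42.6], [102.7, -1.9, 57.6], [142.8, 16.3, 67.1], [144.6, 17.4, 68.8]]
```

View pics/wrist8.png

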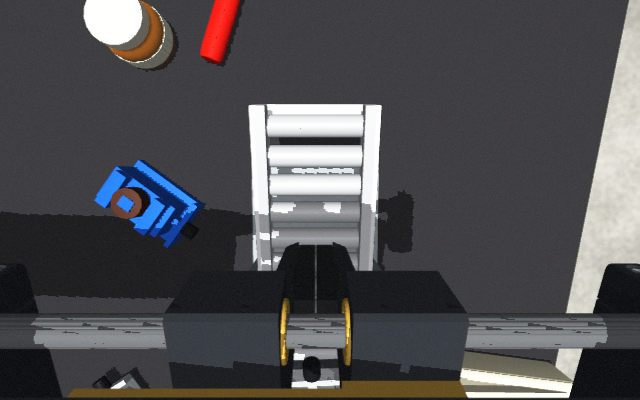

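View pics/t8c.png

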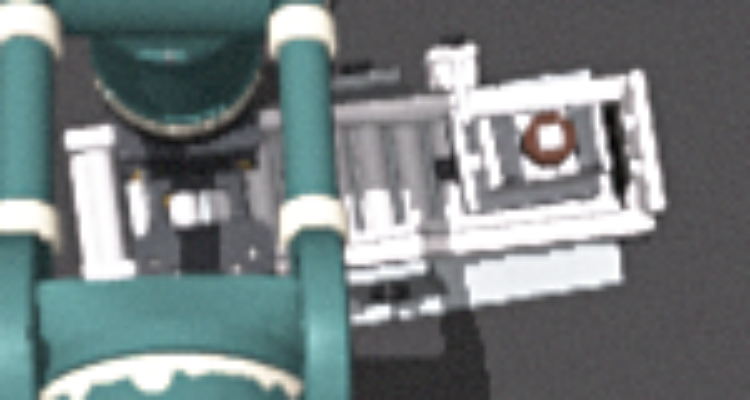

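The vise has stopped at deck x≈100 mm, held by the catch: the block spans 68 to 145, and in the crop its crossbar sits against the catch at (460,90). Next I bring the shut fingers in behind the knob.

```bash
python3 - <<'E'
from h import *
st=arm.observe();print((DR.T@(st['position']-DO)*1000).round(1))
Rc=R.from_euler('xyz',st['orientation'],degrees=True);Rt=R.from_matrix(np.c_[-DX,DY,-DZ]);print((Rt*Rc.inv()).as_rotvec())
for q in ((6,-1,80),(6,-1,25),(6,-1,13),(26,-1,13)):
    print(q,(DO+DR@(np.array(q)/1000)-st['position']).round(4))
E
```

```text
[-110.2   -0.6  118.5]
[-0.00020923  0.00060682 -0.00189322]
(6, -1, 80) [ 0.0134 -0.1043 -0.0626]
(6, -1, 25) [ 0.0118 -0.0926 -0.1164]
(6, -1, 13) [ 0.0115 -0.09   -0.1281]
(26, -1, 13) [ 0.0141 -0.1094 -0.1324]
```

```bash
python3 -m pendant '[[[0.004,-0.03,-0.01],[0,0,0],0],[[0.009,-0.065,-0.03],[0,0,0],0],[[0.013,-0.095,-0.05],[0,0,0],0],[[0.013,-0.103,-0.065],[0,0,0],0],[[0.0125,-0.098,-0.09],[0,0,0],0],[[0.0118,-0.093,-0.113],[0,0,0],0],[[0.0115,-0.091,-0.124],[0,0,0],0],[[0.0115,-0.09,-0.128],[0,0,0],0],[[0.0115,-0.09,-0.128],[0,0,0],0],[[0.0115,-0.09,-0.128],[0,0,0],0]]'
python3 - <<'E'
from h import *
for t in ('wrist','side'): grab(t,t+'9')
st=arm.observe();print((DR.T@(st['position']-DO)*1000).round(1),st['force'],st['force']@DR)
a=cv2.resize(load('side9')['color'][105:205,250:370],None,fx=5,fy=5,interpolation=cv2.INTER_CUBIC); cv2.imwrite('pics/s9c.png',a)
E
```

```text
time_s: 12.0
position: [0.6334, 0.0726, 0.1219]
orientation: [179.9, -12.4, 97.7]
force: [0.7, 0.1, -0.5]
gripper_width: 0.0005
[ 5.5  0.3 14.9] [-0.46476144 -0.35338787  0.33924523] [ 0.20964812 -0.50702812  0.39362883]
```

View pics/wrist9.png

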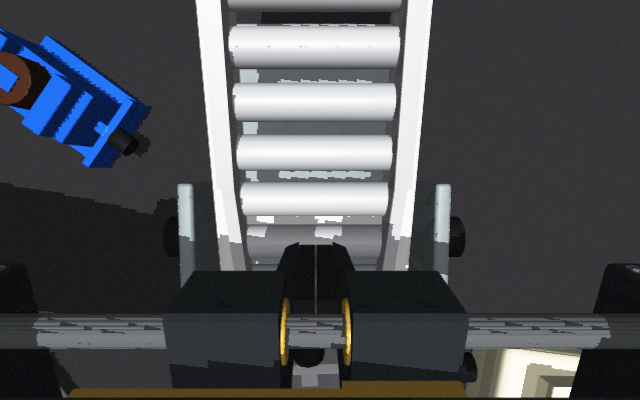

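View pics/s9c.png

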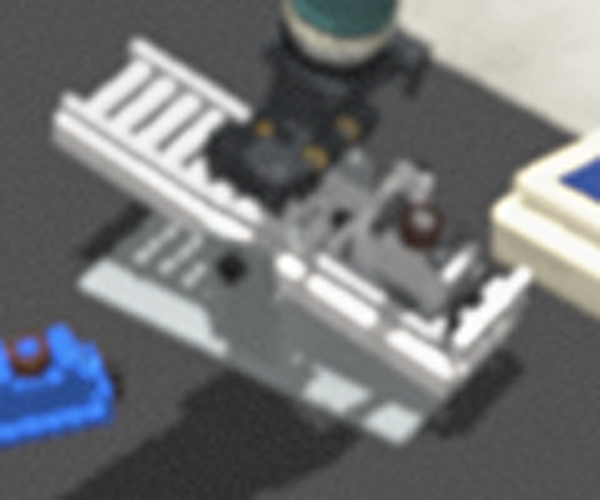

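```bash
python3 -m pendant '[[[-0.0005,-0.006,-0.0015],[0,0,0],0],[[0.0005,-0.014,-0.003],[0,0,0],0],[[0.001,-0.0194,-0.0043],[0,0,0],0],[[0.001,-0.0194,-0.0043],[0,0,0],0]]'
python3 -m pendant '[[[0.0002,-0.0015,-0.0003],[0,0,0],0],[[0.0004,-0.0029,-0.0006],[0,0,0],0],[[0.0005,-0.0039,-0.0009],[0,0,0],0],[[0.0005,-0.0039,-0.0009],[0,0,0],0]]'
python3 - <<'E'
from h import *
st=arm.observe();print((DR.T@(st['position']-DO)*1000).round(1),st['force']@DR)
E
```

```text
time_s: 12.43
position: [0.634, 0.0512, 0.1166]
orientation: [180.0, -12.4, 97.6]
force: [-0.2, -0.2, -0.4]
gripper_width: 0.0006
time_s: 12.77
position: [0.6342, 0.0493, 0.1159]
orientation: [180.0, -12.5, 97.6]
force: [-0.8, 2.2, 1.7]
gripper_width: 0.0003
[29.4 -2.6 13.1] [-2.64560202 -0.50139219  1.19383468]
```

```bash
python3 -m pendant '[[[0.0002,-0.001,-0.0002],[0,0,0],0],[[0.0003,-0.0019,-0.0004],[0,0,0],0],[[0.0004,-0.0029,-0.0006],[0,0,0],0],[[0.0005,-0.0039,-0.0009],[0,0,0],0],[[0.0005,-0.0039,-0.0009],[0,0,0],0]]'
python3 - <<'E'
from h import *
st=arm.observe();print((DR.T@(st['position']-DO)*1000).round(1),st['force']@DR)
E
python3 -m pendant '[[[0.0002,-0.001,-0.0002],[0,0,0],0],[[0.0003,-0.0019,-0.0004],[0,0,0],0],[[0.0004,-0.0029,-0.0006],[0,0,0],0],[[0.0004,-0.0029,-0.0006],[0,0,0],0]]'
python3 - <<'E'
from h import *
st=arm.observe();print((DR.T@(st['position']-DO)*1000).round(1),st['force']@DR)
E
```

```text
time_s: 13.18
position: [0.6343, 0.0472, 0.1153]
orientation: [-180.0, -12.7, 97.6]
force: [-2.5, 7.9, 3.8]
gripper_width: 0.0004
[31.6 -2.7 13. ] [-8.83203934 -1.45476286  1.96512062]
time_s: 13.52
position: [0.6346, 0.0447, 0.1148]
orientation: [-180.0, -12.7, 97.6]
force: [-1.3, 7.8, 3.4]
gripper_width: 0.0003
[34.2 -2.8 13. ] [-8.45722034 -0.3131191   1.58969029]
```

```bash
cat > f.py <<'E'
from h import *
st=arm.observe();print((DR.T@(st['position']-DO)*1000).round(1),(st['force']@DR).round(1))
E
python3 -m pendant '[[[0.0002,-0.001,-0.0002],[0,0,0],0],[[0.0003,-0.0019,-0.0004],[0,0,0],0],[[0.0004,-0.0029,-0.0006],[0,0,0],0],[[0.0004,-0.0029,-0.0006],[0,0,0],0]]'
python3 f.py
python3 -m pendant '[[[0.0002,-0.001,-0.0002],[0,0,0],0],[[0.0003,-0.0019,-0.0004],[0,0,0],0],[[0.0003,-0.0019,-0.0004],[0,0,0],0]]'; python3 f.py
```

```text
time_s: 13.85
position: [0.6352, 0.0406, 0.1139]
orientation: [180.0, -12.5, 97.7]
force: [-1.5, 2.0, 1.8]
gripper_width: 0.0
[38.5 -2.7 13. ] [-2.5 -1.2  1.3]
time_s: 14.1
position: [0.6356, 0.0381, 0.1133]
orientation: [180.0, -12.5, 97.6]
force: [-1.8, 5.6, 2.9]
gripper_width: 0.0005
[41.  -2.7 13. ] [-6.3 -1.   1.5]
```

```bash
python3 -m pendant '[[[0.0002,-0.001,-0.0002],[0,0,0],0],[[0.0003,-0.0019,-0.0004],[0,0,0],0],[[0.0004,-0.0029,-0.0006],[0,0,0],0],[[0.0004,-0.0029,-0.0006],[0,0,0],0]]'; python3 f.py
python3 -m pendant '[[[0.0001,-0.0006,-0.0001],[0,0,0],0],[[0.0002,-0.0012,-0.0002],[0,0,0],0],[[0.0002,-0.0012,-0.0002],[0,0,0],0]]'; python3 f.py
```

```text
time_s: 14.43
position: [0.6367, 0.0357, 0.113]
orientation: [179.9, -12.6, 97.6]
force: [0.2, 8.6, 2.7]
gripper_width: 0.0005
[43.5 -1.8 13.2] [-8.9  1.3  0.8]
time_s: 14.68
position: [0.637, 0.0351, 0.1129]
orientation: [179.9, -12.6, 97.6]
force: [-0.8, 9.3, 1.2]
gripper_width: 0.0005
[44.2 -1.7 13.3] [-9.3  0.5 -0.9]
```

```bash
python3 -m pendant '[[[0.0001,-0.001,-0.0002],[0,0,0],0],[[0.0002,-0.0015,-0.0003],[0,0,0],0],[[0.0002,-0.0015,-0.0003],[0,0,0],0]]'; python3 f.py
python3 -m pendant '[[[0.0001,-0.001,-0.0002],[0,0,0],0],[[0.0002,-0.0015,-0.0003],[0,0,0],0],[[0.0002,-0.0015,-0.0003],[0,0,0],0]]'; python3 f.py
```

```text
time_s: 14.93
position: [0.6373, 0.0342, 0.1128]
orientation: [179.9, -12.7, 97.6]
force: [0.2, 10.7, 2.2]
gripper_width: 0.0003
[45.1 -1.5 13.4] [-10.8   1.6  -0.2]
time_s: 15.18
position: [0.6376, 0.0333, 0.1128]
orientation: [179.9, -12.7, 97.6]
force: [0.4, 12.7, 3.1]
gripper_width: 0.0006
[46.  -1.3 13.5] [-12.9   2.1   0.3]
```

```bash
python3 -m pendant '[[[0.0001,-0.001,-0.0002],[0,0,0],0],[[0.0002,-0.0015,-0.0003],[0,0,0],0],[[0.0002,-0.0015,-0.0003],[0,0,0],0]]'; python3 f.py
```

```text
time_s: 15.43
position: [0.6381, 0.0328, 0.1129]
orientation: [179.8, -12.8, 97.6]
force: [0.8, 15.7, 5.5]
gripper_width: 0.0004
[46.6 -0.9 13.8] [-16.3   2.8   2. ]
```

16.3 N felt, which is inside the window. I'll back off gently uphill, lift clear and look.

```bash
python3 -m pendant '[[[-0.0003,0.002,0.0004],[0,0,0],0],[[-0.0006,0.005,0.001],[0,0,0],0],[[-0.001,0.009,0.002],[0,0,0],0],[[-0.002,0.018,0.004],[0,0,0],0],[[-0.004,0.034,0.0075],[0,0,0],0],[[-0.004,0.034,0.0075],[0,0,0],0],[[-0.004,0.03,0.03],[0,0,0],0],[[-0.004,0.03,0.06],[0,0,0],0],[[-0.004,0.06,0.1],[0,0,0],0],[[-0.004,0.1,0.13],[0,0,0],0],[[-0.004,0.14,0.16],[0,0,0],0],[[-0.004,0.165,0.17],[0,0,0],0],[[-0.004,0.165,0.17],[0,0,0],0],[[-0.004,0.165,0.17],[0,0,0],0]]'
python3 - <<'E'
from h import *
for t in ('wrist','side','top'): grab(t,t+'10')
s=load('side10')['color'];t=load('top10')['color']
a=cv2.resize(s[105:205,250:370],None,fx=4,fy=4,interpolation=cv2.INTER_CUBIC);b=cv2.resize(t[115:195,250:340],None,fx=4,fy=4,interpolation=cv2.INTER_CUBIC)
b=cv2.copyMakeBorder(b,0,a.shape[0]-b.shape[0],0,0,cv2.BORDER_CONSTANT);ab=np.hstack([a,b])[:, :];cv2.imwrite('pics/s10c.png',cv2.resize(ab,(780,int(780*ab.shape[0]/ab.shape[1]))))
X=(cloud(load('top10'))-DO)@DR*1000
P=X[115:195,190:340].reshape(-1,3)
m=(abs(P[:,1])<18)&(P[:,2]>40)&(P[:,2]<80)&(P[:,0]<170);print('block',np.percentile(P[m],[.5,2,50,98,99.5],axis=0).round(1).tolist())
E
```

```text
time_s: 16.6
position: [0.6338, 0.1963, 0.2844]
orientation: [179.7, -12.4, 97.9]
force: [0.0, -0.1, -0.3]
gripper_width: 0.0003
block [[80.0, -17.9, 41.5], [80.7, -17.7, 42.2], [114.9, -1.5, 57.8], [155.0, 16.9, 66.6], [155.7, 17.5, 67.7]]
```

View pics/wrist10.png

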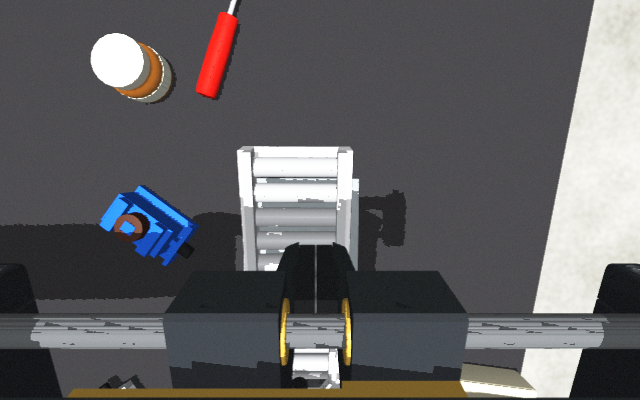

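View pics/s10c.png

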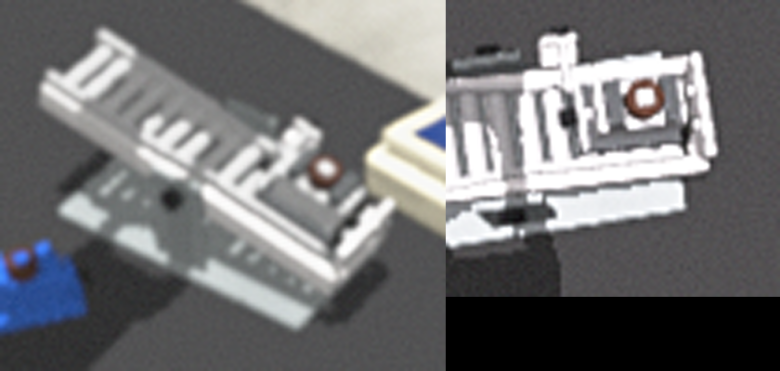

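```bash
python3 -m pendant '[[[0.006,-0.02,0.04],[-0.1,-0.013,0],0],[[0.006,-0.06,0.077],[-0.215,-0.028,0],0],[[0.006,-0.095,0.077],[-0.215,-0.028,0],0],[[0.006,-0.095,0.077],[-0.215,-0.028,0],0],[[0.006,-0.095,0.077],[-0.215,-0.028,0],0],[[0.006,-0.095,0.077],[-0.215,-0.028,0],0.5],[[0.006,-0.095,0.077],[-0.215,-0.028,0],0.8],[[0.006,-0.095,0.077],[-0.215,-0.028,0],0.8],[[0.006,-0.095,0.077],[-0.215,-0.028,0],0.8],[[0.006,-0.095,0.077],[-0.215,-0.028,0],0.8]]'
python3 - <<'E'
from h import *
im=grab('wrist','w11'); a=cv2.resize(im['color'][150:310,230:400],None,fx=3.5,fy=3.5,interpolation=cv2.INTER_CUBIC);cv2.imwrite('pics/w11c.png',a)
for tag in ('w1','w11'):
    X=(cloud(load(tag))-DO)@DR*1000; P=X[100:310,230:400].reshape(-1,3)
    m=(P[:,0]>46)&(P[:,0]<64)&(P[:,1]>15)&(P[:,1]<60)&(P[:,2]>20)&(P[:,2]<27);print(tag,'catch',m.sum(),np.percentile(P[m],[1,5,50,99],axis=0).round(1).tolist())
m=(abs(P[:,1])<30)&(P[:,2]>22)&(P[:,2]<29)&(P[:,0]>61)&(P[:,0]<76)&(abs(P[:,1])>8)&(P[:,1]<15);print('bar',m.sum(),np.percentile(P[m],[1,5,50,95,99],axis=0).round(1).tolist())
m=(abs(P[:,1])<18)&(P[:,2]>42)&(P[:,2]<80);print('block',np.percentile(P[m,0],[.5,2,99.5]).round(1))
m=(abs(P[:,1])<5)&(P[:,2]>15)&(P[:,2]<32)&(P[:,0]<66)&(P[:,0]>30);print('knob',np.percentile(P[m,0],[1,3,50]).round(1))
E
```

```text
time_s: 17.58
position: [0.6388, 0.0992, 0.3575]
orientation: [-179.9, -0.0, 97.7]
force: [-0.1, 0.5, 0.4]
gripper_width: 0.0317
w1 catch 170 [[49.4, 24.4, 20.0], [51.7, 26.5, 20.4], [59.7, 39.5, 22.8], [63.9, 59.2, 24.5]]
w11 catch 170 [[49.6, 24.1, 20.2], [51.6, 26.2, 20.7], [60.0, 39.1, 22.9], [63.9, 59.1, 24.7]]
bar 134 [[62.2, -27.2, 22.2], [64.6, -26.0, 22.8], [67.0, -13.6, 25.6], [71.1, 13.4, 26.9], [71.4, 14.6, 27.4]]
block [ 77.8  78.5 147. ]
knob [49.7 49.8 54. ]
```

View pics/w11c.png

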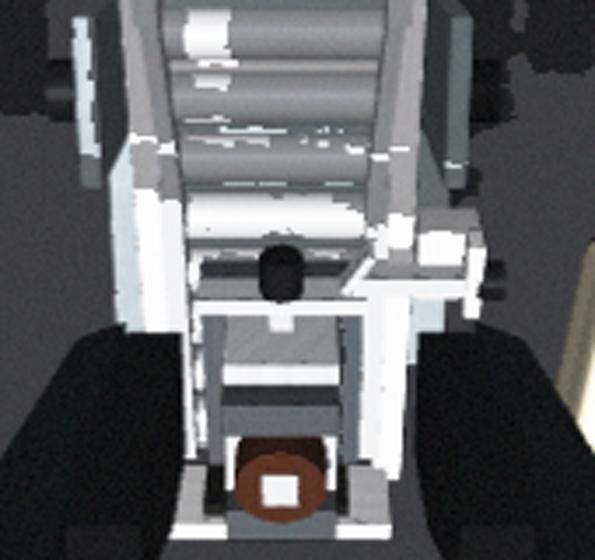

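The catch is fully out, with its inner tip at y=24.1 mm (24.4 empty), and it lies just behind the crossbar. The vise sits against the stop, so I'm handing in.

```bash
python3 -c "
from cell import arm
print(arm.sign_off(), arm.observe()['time_s'])"
```

```text
the job is handed in; nothing more can be done
the job is handed in; nothing more can be done
```

The vise with the specimen is home against the sprung stop, with the catch snapped out behind it, and the job is handed in. It took about 18 s of the 58 s.

- **Placing:** I gripped the grey vise with the dark mount by its middle block and laid it flush on the upper half at about deck x = −110 mm, knob uphill. The touch-down force was about 10 N. I let go, and it rolled down by itself to about x = 100 mm, where the catch held it.
- **Pressing:** I pushed the knob with the shut fingers. The force was about 8.5 N going past the catch, and I stopped at 16.3 N. I then backed off and lifted clear.
- **Last checks:** The vise's point is at about x = 110–111 mm. The catch tip is at y = 24.1 mm, against 24.4 mm when it was empty, so it is fully out just behind the crossbar. The wrist force was near zero.
- **Disagreement between views:** Before the hand-in, the overhead view put the vise at about 111.5 mm and the wrist view at about 110 mm. That is within the 2 mm calibration, and the catch position settles it.
- **Other objects:** I measured none of the bystanders afterwards; none looked moved in the pictures I viewed.

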